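# Find the rocking canister lid and press it home

### The arm

A 6-joint arm with a two-finger parallel gripper is mounted at the origin on the work surface. World frame = base frame: x ahead of the robot, y to its left, z up, the work surface at z = 0. Lengths are in mm, angles in degrees, forces in N, time in s.
With the tool pointing down it reaches from about 300 to 850 mm from the base axis. Payload 4.2 kg.
Tool frame: the origin (TCP) lies midway between the tips of the shut fingers; the grasp point (between the pads) lies 19 mm behind it; z points along the fingers, x is the direction in which the jaws open and shut, and the axes are right-handed (so a half turn about z gives the same grasp; the last joint's range is limited). The gripper opens to 91 mm and grips with 3 to 60 N. Pads are 32 mm wide; open, the fingers measure 118 mm over their backs; the gripper's body (76 mm by 178 mm) begins 60 mm behind the grasp point.
Start: joints at [67.781, 18.312, 89.639, -0, 72.044, -1.146], TCP at [206.752, 536.56, 213.976] pointing down, gripper open.
Joint ranges: [-177.97, 177.97], [-48.28, 115.42], [12.27, 149.76], [-77.06, 257.06], [2.81, 150.46], [-146.56, 146.56]. Speed limits (degrees/s): [147.25, 147.25, 180, 180, 180, 180].

### API

Orientations are given as [roll, pitch, yaw] about the fixed x, y, z axes, in that order (R = Rz(yaw) Ry(pitch) Rx(roll)).
In Python, from workcell import env gives the robot as it stands. The module is installed in compiled form; this text tells all that it offers.
- The arm moves only by the tool drive_tool, never from a script. Its argument "series" is a list of rows, each a list of 3 entries, a list of its own where there are three numbers: the closure, from 0 (fully open) to 1 (shut), then the shift along the tool's x, y, z in mm, then the turn, a rotation vector about the tool's x, y, z in rad. In form: [[gripper, [dx, dy, dz], [rx, ry, rz]], ...]. A call has exactly 5 rows; each row is the pose to reach, as a shift and turn from the pose commanded when the call began, along the tool's axes at that moment; what a row does not reach only later rows make up. A row lasts 1/10 s, in which the tool goes at most 50 mm and 8.59 degrees, less where a joint would pass 70% of its speed; a pose out of reach is approached as far as the arm can. A call with a gripper value outside its range is refused whole. The fingers move at their own pace and stop on an object; "squeeze" is the grip in N (left out, the last holds). Time passes only in rows, so rows that repeat a pose let the fingers close, or fill a call up. It gives the time, the measured TCP pose, the force and the opening at its end, in the units of the state.
- env.state(): the state, without advancing time (a new reading comes with each control period).
- env.grab_frame(name): name is "scene" or "top"; returns a dict with "image" (420x560x3 uint8, red, green, blue), "K" (3x3 intrinsics, pixels), "origin" and "orientation" of the camera in the world. Camera axes: x right, y down, z forward; pixel columns grow to the right and rows downward; lengths in mm; the calibration is good to about 2 mm. A picture is of the moment at which its call begins. There is no depth.
- env.job_done(): hands the job in, once; it reports no verdict.
The state is a dict: "time_s": time; "qpos": joint angles; "qvel": joint speeds; "effort": joint torques, N m; "ee_pos": TCP position; "ee_rot": TCP orientation; "force": force on the tool from outside, world axes, zero at the start; "torque": the same for the moment, N m; "gripper_width": finger opening in mm.
Only numpy, scipy, OpenCV 4.12 (cv2) and the standard library are available. Lean on these libraries where they do the work, as an engineer would, in place of code of your own. Each camera call takes 0.05 s, during which the arm holds its last target.

### The job

One of the four canisters on the tray has not been shut properly: its lid rocks when you press down near its edge. Feel for it by pressing near the edge of the lids with a fingertip, and when you have found the one that rocks, push it down in the middle until it sits level and fully home like the others. Only press, without using great force: do not lift, tip or shove the canisters, and leave everything else on the counter alone.

Things in the scene. Friction and masses are not known exactly. Their poses are not given: they have to be found in the camera images.
- tray: low wooden tray fixed on the counter, 150 (its x) x 560 (its y) x 20 mm high with a thin lip; its floor is 10 mm above the counter. Origin: centre of its underside. The four canisters stand on it in one row along its y, about 130 mm apart.
- canister_a: one of four identical white stoneware canisters, loose on the tray, 80 mm in diameter, 100 mm to the rim, 0.4 to 0.7 kg. Origin: centre of its underside, z up. Push-in lid with silicone seal: the seal resists with about 9 N and holds the lid where it is left. Pressed near the edge a loose lid goes in crooked; in the middle 10 to 15 N sends it home, to a stop on the rim.
- lid_a_top (a point): centre of the flat top of canister_a's round bamboo lid, 78 mm in diameter, 14 mm thick; z out of the lid. Home: 114 mm above the canister's underside and solid under a fingertip. Not home: 4.5 to 6 mm higher, level when left alone, and it rocks up to 0.12 rad to whichever side is pressed (fully with about 3 N at 32 mm from the centre), springing back when let go.
- canister_b: one of four identical white stoneware canisters, loose on the tray, 80 mm in diameter, 100 mm to the rim, 0.4 to 0.7 kg. Origin: centre of its underside, z up. Push-in lid with silicone seal: the seal resists with about 9 N and holds the lid where it is left. Pressed near the edge a loose lid goes in crooked; in the middle 10 to 15 N sends it home, to a stop on the rim.
- lid_b_top (a point): centre of the flat top of canister_b's round bamboo lid, 78 mm in diameter, 14 mm thick; z out of the lid. Home: 114 mm above the canister's underside and solid under a fingertip. Not home: 4.5 to 6 mm higher, level when left alone, and it rocks up to 0.12 rad to whichever side is pressed (fully with about 3 N at 32 mm from the centre), springing back when let go.
- canister_c: one of four identical white stoneware canisters, loose on the tray, 80 mm in diameter, 100 mm to the rim, 0.4 to 0.7 kg. Origin: centre of its underside, z up. Push-in lid with silicone seal: the seal resists with about 9 N and holds the lid where it is left. Pressed near the edge a loose lid goes in crooked; in the middle 10 to 15 N sends it home, to a stop on the rim.
- lid_c_top (a point): centre of the flat top of canister_c's round bamboo lid, 78 mm in diameter, 14 mm thick; z out of the lid. Home: 114 mm above the canister's underside and solid under a fingertip. Not home: 4.5 to 6 mm higher, level when left alone, and it rocks up to 0.12 rad to whichever side is pressed (fully with about 3 N at 32 mm from the centre), springing back when let go.
- canister_d: one of four identical white stoneware canisters, loose on the tray, 80 mm in diameter, 100 mm to the rim, 0.4 to 0.7 kg. Origin: centre of its underside, z up. Push-in lid with silicone seal: the seal resists with about 9 N and holds the lid where it is left. Pressed near the edge a loose lid goes in crooked; in the middle 10 to 15 N sends it home, to a stop on the rim.
- lid_d_top (a point): centre of the flat top of canister_d's round bamboo lid, 78 mm in diameter, 14 mm thick; z out of the lid. Home: 114 mm above the canister's underside and solid under a fingertip. Not home: 4.5 to 6 mm higher, level when left alone, and it rocks up to 0.12 rad to whichever side is pressed (fully with about 3 N at 32 mm from the centre), springing back when let go.
- clamp_jar: bystander: glass jar with a clamped flip-top lid, 90 mm in diameter, 113 mm high. Origin: centre of its underside.
- pot: bystander: empty aluminium pot, 178 mm across the rim, 216 mm over its two handles (along its y), 88 mm high. Origin: centre of its underside.
- film_holder: bystander: blue plastic wrapper holder, a long box 330 (its x) x 62 x 54 mm high. Origin: centre of its underside.
- spoon: bystander: wooden spoon 280 mm long lying along its x. Origin: at its underside.
Mind the look-alikes: they are no part of the job. What is shaped like the canister_b but purple or yellow is not meant.

How it is judged (in metres and radians):
On the way, in this order (a step that is already met when the one before it is completed fails the run):
1. a lid is pressed near its edge and is seen to rock (it tilts more than 0.05 rad on its canister under the fingers) (((angle between the z axis of lid_a_top and the z axis of canister_a, either way round above 0.05 rad and contact force between the fingers and canister_a above 0.5 N) or (angle between the z axis of lid_b_top and the z axis of canister_b, either way round above 0.05 rad and contact force between the fingers and canister_b above 0.5 N) or (angle between the z axis of lid_c_top and the z axis of canister_c, either way round above 0.05 rad and contact force between the fingers and canister_c above 0.5 N) or (angle between the z axis of lid_d_top and the z axis of canister_d, either way round above 0.05 rad and contact force between the fingers and canister_d above 0.5 N))), for 0.05 s.
2. all four lids are level and home (z of lid_a_top in the frame of canister_a below 0.1155 m and angle between the z axis of lid_a_top and the z axis of canister_a, either way round below 0.035 rad and z of lid_b_top in the frame of canister_b below 0.1155 m and angle between the z axis of lid_b_top and the z axis of canister_b, either way round below 0.035 rad and z of lid_c_top in the frame of canister_c below 0.1155 m and angle between the z axis of lid_c_top and the z axis of canister_c, either way round below 0.035 rad and z of lid_d_top in the frame of canister_d below 0.1155 m and angle between the z axis of lid_d_top and the z axis of canister_d, either way round below 0.035 rad), for 0.2 s.
At the end, for the whole second after the job is handed in: All four lids are home: each lid's top is within 1.5 mm of its home height (114 mm over the canister's underside) and level with its canister within 0.035 rad; all canisters stand upright (within 0.05 rad), at rest, within 20 mm of where they started (all of step 2 and distance of each of canister_a, canister_b, canister_c, canister_d from where it was at the start of the episode below 0.02 m and angle between each of canister_a, canister_b, canister_c, canister_d's own z axis and vertical below 0.05 rad and linear speed of each of canister_a, canister_b, canister_c, canister_d below 0.02 m/s); the robot touches nothing.
It fails at once if a canister is lifted (more than 10 mm off the tray) (height (world z) of any of canister_a, canister_b, canister_c, canister_d above 0.02 m).
It fails at once if a canister is tipped (more than 0.2 rad) (angle between any of canister_a, canister_b, canister_c, canister_d's own z axis and vertical above 0.2 rad).
It fails at once if a canister or its lid is pressed with great force (over 45 N) (contact force between the fingers and canister_a above 45 N or contact force between the fingers and canister_b above 45 N or contact force between the fingers and canister_c above 45 N or contact force between the fingers and canister_d above 45 N).
It fails at once if the jar, pot, wrapper holder or spoon is disturbed (moved more than 15 mm) (distance of any of clamp_jar, pot, film_holder, spoon from where it was at the start of the episode above 0.015 m).
It also fails if it takes over 48 s, if anything falls off the work surface, if the arm or the gripper's body presses on something with over 40 N, if the wrist force passes 120 N, or if a joint passes its speed limit or range.

## Working session

There is one attempt and no reset: what is moved stays moved. The work goes in short steps, Python scripts to look and compute and a tool call to move; the robot and the scene stay as the last step left them, time stands still between calls to the robot, and variables do not carry over. Pictures are saved under pics/ and viewed, and the job is handed in when it is done.

Besides the shell and the picture viewer there is one more tool, called as name(argument=value, ...) on one line, values as JSON. drive_tool: Moves the arm, as the interface text tells. Its arguments: {"type":"object","properties":{"series":{"type":"array","items":{"type":"array"}},"squeeze":{"type":"number"}},"required":["series"]}

```bash
mkdir -p pics; python3 - <<'E'
from workcell import env
import cv2
print(env.state())
for n in("scene","top"):
    f=env.grab_frame(n); cv2.imwrite(f"pics/{n}0.png",f["image"][:,:,::-1]); print(n,f["K"],f["origin"],f["orientation"])
E
```

```text
{'time_s': 0.0, 'qpos': array([ 6.77800768e+01,  1.83521707e+01,  8.97080442e+01, -2.85076812e-03,
        7.20442362e+01, -1.14768065e+00]), 'qvel': array([-0.11740982,  0.04270739, -0.05188667,  0.12321044,  0.10807227,
        0.0317839 ]), 'effort': array([-2.78956995e-04, -4.12468493e+01, -2.31963712e+01,  7.27287331e-02,
        4.57354845e-02, -1.58072667e-04]), 'ee_pos': array([206.57132637, 536.05304922, 213.10388464]), 'ee_rot': array([1.79999382e+02, 1.04484474e-01, 6.89286382e+01]), 'force': array([-0.24166699, -0.11077422,  0.12824506]), 'torque': array([ 0.00148237, -0.00602952,  0.01250664]), 'gripper_width': 91.01301484066306}
scene [[507.0505116    0.         274.58137102]
 [  0.         507.0505116  202.89500903]
 [  0.           0.           1.        ]] [1355.41695339 -717.60753919 1297.40384345] [-137.56978489    0.61330137   49.05452455]
top [[419.96414357   0.         278.76638552]
 [  0.         419.96414357 206.69011343]
 [  0.           0.           1.        ]] [ 335.149325    -10.84626636 1321.46478264] [-170.14539808   -0.31081507  -89.90847716]
```

View pics/scene0.png

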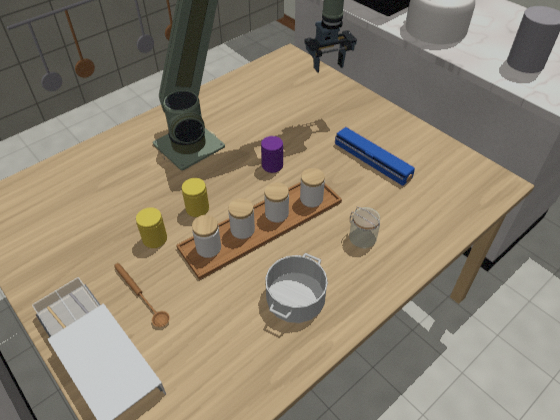

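View pics/top0.png

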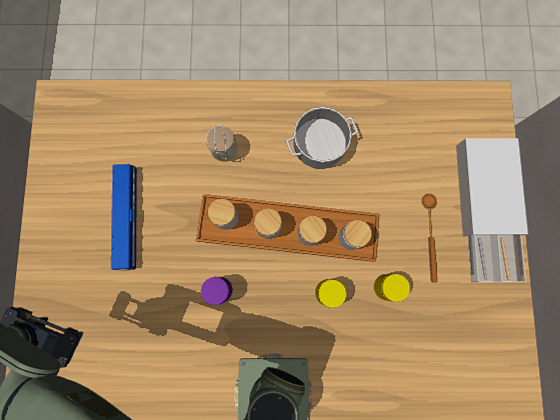

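The candidates in the top view are four white canisters with bamboo lids on the tray, at about (223,212), (268,222), (313,230) and (357,234). The purple one at (216,291) and the yellow ones at (332,293) and (396,288) stand off the tray and are look-alikes. I'll confirm this in a crop and locate the lids.

```bash
cat > h.py <<'E'
from workcell import env
import cv2, numpy as np
from scipy.spatial.transform import Rotation as Ro
def cast(f,uv,z):
    R=Ro.from_euler('xyz',f["orientation"],degrees=True).as_matrix()
    d=R@np.linalg.inv(f["K"])@np.array([uv[0],uv[1],1.]); o=np.array(f["origin"])
    return o+d*(z-o[2])/d[2]
def proj(f,p):
    R=Ro.from_euler('xyz',f["orientation"],degrees=True).as_matrix()
    q=f["K"]@(R.T@(np.array(p)-f["origin"])); return q[:2]/q[2]
E
python3 - <<'E'
from h import *
f=env.grab_frame("top"); im=f["image"]; 
bgr=im[:,:,::-1]; c=cv2.resize(bgr[185:270,190:390],None,fx=4,fy=4,interpolation=cv2.INTER_CUBIC); cv2.imwrite("pics/crop_top.png",c)
hsv=cv2.cvtColor(np.ascontiguousarray(bgr),cv2.COLOR_BGR2HSV)
for u,v in((223,212),(268,222),(313,230),(357,234),(240,232),(340,215),(225,228)): print((u,v),hsv[v,u])
g=env.grab_frame("scene")["image"][:,:,::-1]; cv2.imwrite("pics/crop_sc.png",cv2.resize(g[160:275,170:350],None,fx=4,fy=4,interpolation=cv2.INTER_CUBIC))
E
```

```text
(223, 212) [ 19 127 209]
(268, 222) [ 19 124 209]
(313, 230) [ 19 127 209]
(357, 234) [ 18 129 209]
(240, 232) [ 14 180 183]
(340, 215) [ 14 179 174]
(225, 228) [ 0  0 85]
```

View pics/crop_top.png

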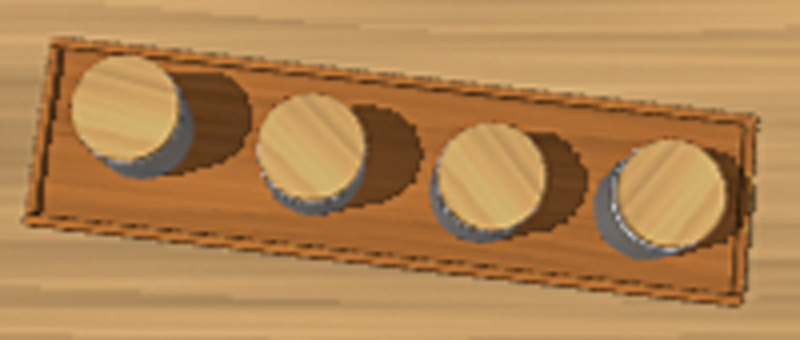

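View pics/crop_sc.png

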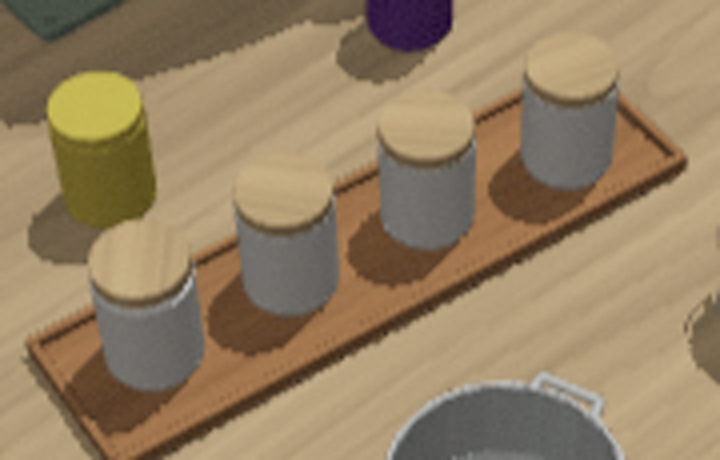

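The crop confirms four bamboo lids on the tray, and the coloured ones stand outside it. The right-hand one in the top view, at (357,234), shows more white rim under its lid. Next I'll measure the centres.

```bash
python3 - <<'E'
from h import *
f=env.grab_frame("top"); g=env.grab_frame("scene")
def lids(fr,box,lo,hi,ker=3):
    b=np.ascontiguousarray(fr["image"][:,:,::-1]); k=4
    b=cv2.resize(b,None,fx=k,fy=k,interpolation=cv2.INTER_CUBIC)
    m=cv2.inRange(cv2.cvtColor(b,cv2.COLOR_BGR2HSV),lo,hi)
    q=np.zeros_like(m); cv2.fillPoly(q,[np.array(box)*k],255); m&=q
    m=cv2.morphologyEx(m,cv2.MORPH_OPEN,np.ones((9,9)))
    cs,_=cv2.findContours(m,cv2.RETR_EXTERNAL,cv2.CHAIN_APPROX_NONE); out=[]
    for c in cs:
        if cv2.contourArea(c)>200*16:
            e=cv2.fitEllipse(cv2.convexHull(c)); out.append((( (np.array(e[0])-1.5)/k),np.array(e[1])/k))
    return sorted(out,key=lambda e:e[0][0])
T=lids(f,[[204,197],[378,215],[374,259],[199,239]],(15,60,150),(30,165,255))
for c,a in T:
    p=cast(f,c,124); print(c.round(1),a.round(1),p.round(1),"scene proj",proj(g,p).round(1))
# tray corners for yaw (lip z 20)
p=[cast(f,x,20) for x in((204,195),(379,214),(375,261),(196.5,240))]; print(np.round(p,1))
for n,z in(("jar",113),("pot",88)): pass
print("jar",cast(f,(221,140),113).round(), "pot",cast(f,(323,138),88).round())
E
```

```text
[220.7 211.4] [26.4 27.3] [528.9 150.5 124. ] scene proj [313.  175.6]
[267.2 221.2] [27.  27.1] [500.8  16.1 124. ] scene proj [276.7 190.5]
[312.4 228.6] [26.8 27.2] [ 479.7 -113.7  124. ] scene proj [240.8 206.8]
[357.4 232.8] [26.8 27.7] [ 467.7 -242.4  124. ] scene proj [204.9 225.6]
[[ 598.1  218.6   20. ]
 [ 538.7 -332.3   20. ]
 [ 392.2 -314.2   20. ]
 [ 455.8  237.3   20. ]]
jar [748. 157. 113.] pot [ 764. -153.   88.]
```

drive_tool(series=[[1,[-26,41,0],[0,0,0.12]],[1,[-52,81,0],[0,0,0.24]],[1,[-78,122,0],[0,0,0.36]],[1,[-104,162,0],[0,0,0.48]],[1,[-130,203,0],[0,0,0.6]]], squeeze=20)

```text
time_s: 0.8
ee_pos: [350.1, 340.7, 214.1]
ee_rot: [-180.0, -0.0, 34.3]
force: [1.0, 0.1, 0.4]
gripper_width: 54.2
```

drive_tool(series=[[1,[2,48,6],[0,0,0.12]],[1,[4,96,12],[0,0,0.24]],[1,[6,144,18],[0,0,0.36]],[1,[8,192,24],[0,0,0.48]],[1,[9.5,239.5,30],[0,0,0.603]]])

```text
time_s: 1.3
ee_pos: [494.1, 148.6, 183.9]
ee_rot: [-180.0, -0.0, -0.3]
force: [0.2, 1.2, -0.3]
gripper_width: 14.0
```

drive_tool(series=[[1,[0,0,20],[0,0,0]],[1,[0,0,40],[0,0,0]],[1,[0,0,45],[0,0,0]],[1,[0,0,46],[0,0,0]],[1,[0,0,46],[0,0,0]]])

```text
time_s: 1.8
ee_pos: [493.5, 150.9, 138.6]
ee_rot: [-180.0, -0.1, 0.0]
force: [0.9, -0.1, -0.2]
gripper_width: 0.5
```

drive_tool(series=[[1,[0,0,4],[0,0,0]],[1,[0,0,7],[0,0,0]],[1,[0,0,8],[0,0,0]],[1,[0,0,9],[0,0,0]],[1,[0,0,10],[0,0,0]]])

```text
time_s: 2.3
ee_pos: [493.1, 150.4, 128.0]
ee_rot: [-180.0, -0.0, 0.0]
force: [-0.4, 0.5, 0.4]
gripper_width: 0.3
```

drive_tool(series=[[1,[0,0,0.5],[0,0,0]],[1,[0,0,1],[0,0,0]],[1,[0,0,1.5],[0,0,0]],[1,[0,0,2],[0,0,0]],[1,[0,0,2],[0,0,0]]])

```text
time_s: 2.8
ee_pos: [493.1, 150.4, 125.9]
ee_rot: [-180.0, 0.0, -0.0]
force: [0.5, 0.3, 0.0]
gripper_width: 0.7
```

drive_tool(series=[[1,[0,0,0.5],[0,0,0]],[1,[0,0,1],[0,0,0]],[1,[0,0,1.5],[0,0,0]],[1,[0,0,2],[0,0,0]],[1,[0,0,2.5],[0,0,0]]])

```text
time_s: 3.3
ee_pos: [492.9, 150.4, 123.8]
ee_rot: [-180.0, 0.0, -0.0]
force: [-1.8, -0.6, 6.6]
gripper_width: 0.3
```

Lid 1 (y=150) is solid at 124 mm, so it's home. On to lid 2.

drive_tool(series=[[1,[0,0,-15],[0,0,0]],[1,[-7,40,-16],[0,0,0]],[1,[-18,87,-16],[0,0,0]],[1,[-28,134.5,-16],[0,0,0]],[1,[-28,134.5,-11],[0,0,0]]])

```text
time_s: 3.8
ee_pos: [464.1, 11.7, 134.8]
ee_rot: [179.9, -0.0, -0.3]
force: [0.4, 0.3, 0.5]
gripper_width: 0.5
```

drive_tool(series=[[1,[0,0,2],[0,0,0]],[1,[0,0,4],[0,0,0]],[1,[0,0,5],[0,0,0]],[1,[0,0,6],[0,0,0]],[1,[0,0,7],[0,0,0]]])

```text
time_s: 4.3
ee_pos: [465.3, 16.7, 127.3]
ee_rot: [-180.0, -0.0, 0.1]
force: [0.3, -0.6, 0.5]
gripper_width: 0.5
```

drive_tool(series=[[1,[0,0,0.8],[0,0,0]],[1,[0,0,1.6],[0,0,0]],[1,[0,0,2.4],[0,0,0]],[1,[0,0,3.2],[0,0,0]],[1,[0,0,4],[0,0,0]]])

```text
time_s: 4.8
ee_pos: [464.9, 15.9, 123.8]
ee_rot: [-180.0, 0.0, -0.0]
force: [-3.2, -0.1, 8.5]
gripper_width: 0.2
```

Lid 2 is also solid at 124 mm. On to lid 3.

drive_tool(series=[[1,[0,0,-15],[0,0,0]],[1,[-6,38,-16],[0,0,0]],[1,[-14,84,-16],[0,0,0]],[1,[-21,130,-16],[0,0,0]],[1,[-21,130,-12],[0,0,0]]])

```text
time_s: 5.3
ee_pos: [443.9, -118.5, 135.9]
ee_rot: [179.9, -0.1, -0.3]
force: [0.1, 0.2, 0.4]
gripper_width: 0.3
```

drive_tool(series=[[1,[0,0,2],[0,0,0]],[1,[0,0,5],[0,0,0]],[1,[0,0,6],[0,0,0]],[1,[0,0,7],[0,0,0]],[1,[0,0,8],[0,0,0]]])

```text
time_s: 5.8
ee_pos: [444.3, -113.3, 127.4]
ee_rot: [-180.0, -0.0, 0.1]
force: [0.2, -0.2, 0.2]
gripper_width: 0.9
```

drive_tool(series=[[1,[0,0,0.8],[0,0,0]],[1,[0,0,1.6],[0,0,0]],[1,[0,0,2.4],[0,0,0]],[1,[0,0,3.2],[0,0,0]],[1,[0,0,4],[0,0,0]]])

```text
time_s: 6.3
ee_pos: [443.9, -114.1, 123.8]
ee_rot: [-180.0, 0.0, -0.0]
force: [-2.3, 0.0, 8.1]
gripper_width: 0.8
```

Lid 3 is solid too. On to lid 4, the suspect.

drive_tool(series=[[1,[0,0,-15],[0,0,0]],[1,[-4,38,-16],[0,0,0]],[1,[-8,82,-16],[0,0,0]],[1,[-12,128,-16],[0,0,0]],[1,[-12,128,-14],[0,0,0]]])

```text
time_s: 6.8
ee_pos: [432.4, -247.0, 137.7]
ee_rot: [179.8, -0.1, -0.3]
force: [-0.1, 1.2, 0.1]
gripper_width: 0.1
```

drive_tool(series=[[1,[0,0,2],[0,0,0]],[1,[0,0,4],[0,0,0]],[1,[0,0,5],[0,0,0]],[1,[0,0,6],[0,0,0]],[1,[0,0,6.5],[0,0,0]]])

```text
time_s: 7.3
ee_pos: [432.2, -241.3, 130.9]
ee_rot: [-180.0, 0.0, 0.1]
force: [0.1, -0.3, -0.1]
gripper_width: 0.7
```

drive_tool(series=[[1,[0,0,0.4],[0,0,0]],[1,[0,0,0.8],[0,0,0]],[1,[0,0,1.2],[0,0,0]],[1,[0,0,1.6],[0,0,0]],[1,[0,0,2],[0,0,0]]])

```text
time_s: 7.8
ee_pos: [432.0, -242.1, 129.0]
ee_rot: [-180.0, 0.0, -0.0]
force: [-1.4, 0.1, 1.4]
gripper_width: 0.5
```

Contact at about 129 mm, 5 mm above the home height. I'll keep pressing to make it rock.

drive_tool(series=[[1,[0,0,0.4],[0,0,0]],[1,[0,0,0.8],[0,0,0]],[1,[0,0,1.2],[0,0,0]],[1,[0,0,1.6],[0,0,0]],[1,[0,0,1.8],[0,0,0]]])

```text
time_s: 8.3
ee_pos: [431.7, -242.1, 127.2]
ee_rot: [-180.0, 0.0, 0.0]
force: [-3.7, -0.3, 3.7]
gripper_width: 0.5
```

drive_tool(series=[[1,[0,0,0.3],[0,0,0]],[1,[0,0,0.6],[0,0,0]],[1,[0,0,0.6],[0,0,0]],[1,[0,0,0.6],[0,0,0]],[1,[0,0,0.6],[0,0,0]]])

```text
time_s: 8.8
ee_pos: [431.9, -242.1, 126.6]
ee_rot: [-180.0, 0.0, 0.0]
force: [-3.9, -1.0, 5.6]
gripper_width: 0.3
```

```bash
python3 - <<'E'
from h import *
g=env.grab_frame("scene")["image"][:,:,::-1]; cv2.imwrite("pics/rock_sc.png",cv2.resize(g[180:275,160:300],None,fx=5,fy=5,interpolation=cv2.INTER_CUBIC))
E
```

```text
(no output)
```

View pics/rock_sc.png

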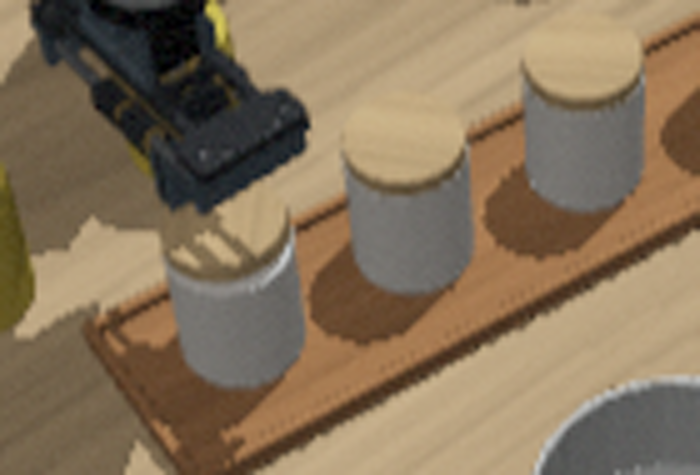

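The picture shows the gripper pressing the near side of lid 4, and a white rim gap opening on the far side at about (285,255) in the crop. So lid 4 rocks. I'll release it, move over the centre and press.

drive_tool(series=[[1,[0,0,-6],[0,0,0]],[1,[0,0,-9],[0,0,0]],[1,[18,0,-9],[0,0,0]],[1,[35.5,0,-9],[0,0,0]],[1,[35.5,0,-9],[0,0,0]]])

```text
time_s: 9.35
ee_pos: [470.1, -242.4, 135.7]
ee_rot: [180.0, -0.2, 0.0]
force: [-0.3, -0.3, 0.2]
gripper_width: 0.2
```

drive_tool(series=[[1,[0,0,2],[0,0,0]],[1,[0,0,4],[0,0,0]],[1,[0,0,5],[0,0,0]],[1,[0,0,6],[0,0,0]],[1,[0,0,7],[0,0,0]]])

```text
time_s: 9.85
ee_pos: [467.3, -242.1, 129.4]
ee_rot: [-180.0, -0.0, -0.0]
force: [-2.1, 0.8, 8.2]
gripper_width: 0.3
```

drive_tool(series=[[1,[0,0,0.4],[0,0,0]],[1,[0,0,0.8],[0,0,0]],[1,[0,0,1.2],[0,0,0]],[1,[0,0,1.6],[0,0,0]],[1,[0,0,2],[0,0,0]]])

```text
time_s: 10.35
ee_pos: [467.3, -242.1, 127.9]
ee_rot: [180.0, -0.0, -0.0]
force: [-2.7, 1.3, 8.3]
gripper_width: 0.6
```

The lid is going down against the seal at about 8 N.

drive_tool(series=[[1,[0,0,0.5],[0,0,0]],[1,[0,0,1],[0,0,0]],[1,[0,0,1.5],[0,0,0]],[1,[0,0,2],[0,0,0]],[1,[0,0,2.4],[0,0,0]]])

```text
time_s: 10.85
ee_pos: [467.3, -242.1, 125.5]
ee_rot: [180.0, -0.0, -0.0]
force: [-2.8, 1.6, 8.6]
gripper_width: 0.6
```

drive_tool(series=[[1,[0,0,0.4],[0,0,0]],[1,[0,0,0.8],[0,0,0]],[1,[0,0,1.1],[0,0,0]],[1,[0,0,1.4],[0,0,0]],[1,[0,0,1.4],[0,0,0]]])

```text
time_s: 11.35
ee_pos: [467.1, -242.1, 124.2]
ee_rot: [180.0, -0.0, -0.0]
force: [-2.9, 1.0, 9.3]
gripper_width: 0.4
```

drive_tool(series=[[1,[0,0,0.2],[0,0,0]],[1,[0,0,0.4],[0,0,0]],[1,[0,0,0.6],[0,0,0]],[1,[0,0,0.8],[0,0,0]],[1,[0,0,0.8],[0,0,0]]])

```text
time_s: 11.85
ee_pos: [467.2, -242.1, 124.0]
ee_rot: [180.0, -0.0, -0.0]
force: [-3.3, 1.6, 13.4]
gripper_width: 0.5
```

drive_tool(series=[[1,[0,0,0.2],[0,0,0]],[1,[0,0,0.4],[0,0,0]],[1,[0,0,0.4],[0,0,0]],[1,[0,0,0.4],[0,0,0]],[1,[0,0,0.4],[0,0,0]]])

```text
time_s: 12.35
ee_pos: [467.2, -242.1, 124.0]
ee_rot: [180.0, -0.0, -0.0]
force: [-4.6, 2.0, 14.9]
gripper_width: 0.2
```

It's solid at 124.0 mm. I'll lift off and check the far edge the same way.

drive_tool(series=[[1,[0,0,-8],[0,0,0]],[1,[0,0,-12],[0,0,0]],[1,[17,0,-12],[0,0,0]],[1,[34,0,-12],[0,0,0]],[1,[34,0,-10],[0,0,0]]])

```text
time_s: 12.85
ee_pos: [503.5, -242.5, 131.6]
ee_rot: [180.0, -0.1, 0.0]
force: [0.0, 0.7, 0.3]
gripper_width: 0.4
```

drive_tool(series=[[1,[0,0,2.5],[0,0,0]],[1,[0,0,5],[0,0,0]],[1,[0,0,7],[0,0,0]],[1,[0,0,8],[0,0,0]],[1,[0,0,8.5],[0,0,0]]])

```text
time_s: 13.35
ee_pos: [501.3, -242.1, 123.8]
ee_rot: [-180.0, -0.0, -0.0]
force: [-0.7, -0.2, 6.5]
gripper_width: -0.2
```

drive_tool(series=[[1,[0,0,0.3],[0,0,0]],[1,[0,0,0.6],[0,0,0]],[1,[0,0,0.9],[0,0,0]],[1,[0,0,1.1],[0,0,0]],[1,[0,0,1.1],[0,0,0]]])

```text
time_s: 13.85
ee_pos: [501.9, -242.2, 123.6]
ee_rot: [180.0, -0.1, -0.0]
force: [-1.8, 1.2, 8.9]
gripper_width: 0.6
```

The far edge is now solid at 124 mm too. I'll retreat and take a last look.

drive_tool(series=[[1,[0,0,-15],[0,0,0]],[1,[0,0,-50],[0,0,0]],[1,[-40,0,-80],[0,0,0]],[1,[-75,20,-105],[0,0,0]],[1,[-100,55,-125],[0,0,0]]])

```text
time_s: 14.35
ee_pos: [399.8, -296.1, 248.7]
ee_rot: [180.0, -0.1, 0.1]
force: [1.0, -0.6, -0.8]
gripper_width: 0.3
```

drive_tool(series=[[1,[-25,40,0],[0,0,0]],[1,[-45,80,0],[0,0,0]],[1,[-45,80,0],[0,0,0]],[1,[-45,80,0],[0,0,0]],[1,[-45,80,0],[0,0,0]]])

```text
time_s: 14.85
ee_pos: [356.7, -376.3, 246.7]
ee_rot: [-179.9, 0.0, 0.0]
force: [0.3, -0.0, 0.5]
gripper_width: 0.7
```

```bash
python3 - <<'E'
from h import *
f=env.grab_frame("top"); g=env.grab_frame("scene")
a=cv2.resize(g["image"][160:275,170:350,::-1],None,fx=4,fy=4,interpolation=cv2.INTER_CUBIC); cv2.imwrite("pics/end_sc.png",a)
b=f["image"][:,:,::-1]; o=cv2.imread("pics/top0.png")
cv2.imwrite("pics/end_top.png",b)
s=cv2.imread("pics/scene0.png"); d=cv2.absdiff(s,np.ascontiguousarray(g["image"][:,:,::-1])).max(2)
for n,(x,y,w,h) in dict(jar=(345,205,40,45),pot=(262,252,70,70),film=(330,125,85,60),spoon=(110,260,60,70)).items(): print(n,(d[y:y+h,x:x+w]>60).sum())
print(env.state()["time_s"],env.state()["force"])
E
```

```text
jar 0
pot 0
film 0
spoon 120
14.95 [-0.04469798 -0.35935068 -0.36310887]
```

View pics/end_sc.png

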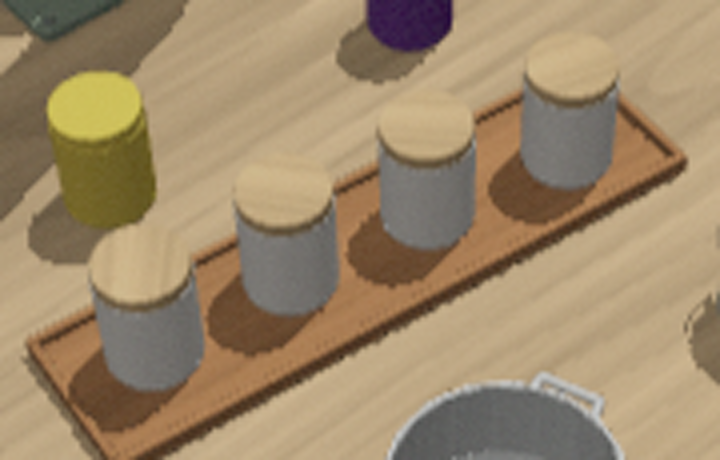

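View pics/end_top.png

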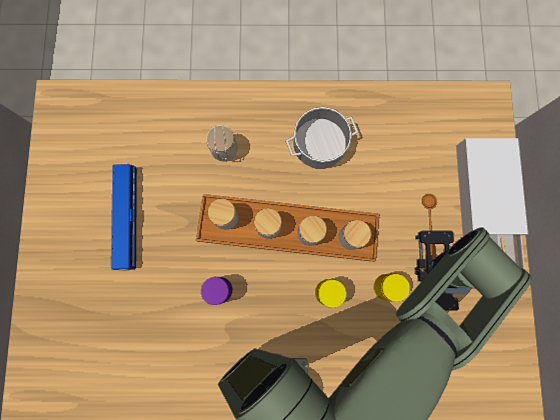

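The final images show lid 4 flush at (140,265) in the crop, with its white rim gap gone. The canisters haven't visibly moved. The pixel change around the spoon matches the gripper hanging in front of it at z = 247 mm, in the air and with no force reading.

```bash
python3 -c "
from workcell import env
print(env.job_done())"
```

```text
the job is handed in; nothing more can be done
None
```

The loose lid is pressed home and the job is handed in, at about 15 s of the 48 s allowed; no verdict was reported.

- **Finding it:** I pressed the near edge of each lid with shut fingers. Lids 1 to 3 (y ≈ 150, 16 and −114 mm) were solid at z ≈ 124 mm under 6.6 to 8.5 N. Lid 4 (y ≈ −242 mm) met the fingers about 5 mm higher. It gave way by over 2 mm at under 6 N, with a visible gap opening on its far side.
- **Closing it:** Pressed in the middle, lid 4 went down at about 8 to 9 N and stopped at z = 124.0 mm. The highest vertical force I read was 14.9 N.
- **Last checks:** The far edge of lid 4 was then solid at z ≈ 123.7 mm under 9 N. I did not press its near edge again. In the final pictures it sits flush, with the canisters apparently in place and the tool clear in the air.
- **One check flagged a change:** Comparing before and after pictures, the jar, pot and wrapper holder were unchanged. The spoon's area did differ. I put this down to the parked gripper and its shadow covering part of the spoon, since no contact was felt there, but I did not check it with a clear view.

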